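# Check the scanner's touch gauges in order

### The arm

A 6-joint arm with a two-finger parallel gripper is mounted at the origin on the work surface. World frame = base frame: x ahead of the robot, y to its left, z up, the work surface at z = 0. Lengths are in mm, angles in rad, forces in N, time in s.
With the tool pointing down it reaches from about 300 to 775 mm from the base axis. Payload 14.6 kg.
Tool frame: the origin (TCP) lies midway between the tips of the shut fingers; the grasp point (between the pads) lies 19 mm behind it (manip.grip_depth is the distance from the TCP to the grasp point, in mm); x points along the fingers, y is the direction in which the jaws open and shut, and the axes are right-handed (so a half turn about x gives the same grasp; the last joint's range is limited). The gripper opens to 94 mm and grips with 3 to 60 N. Pads are 16 mm wide; open, the fingers measure 119 mm over their backs; the gripper's body (75 mm by 177 mm) begins 78 mm behind the grasp point.
Start: joints at [-1.358, 0.3, 1.521, -0, 1.321, -0.067], TCP at [151.883, -528.603, 205.446] pointing down, gripper open.
Joint ranges: [-3.03, 3.03], [-0.79, 2.21], [0.23, 2.52], [-1.04, 4.18], [0, 3.07], [-2.55, 2.55]. Speed limits (rad/s): [2.22, 2.22, 2.57, 3.14, 3.14, 3.14].

### API

Orientations are given as [roll, pitch, yaw] about the fixed x, y, z axes, in that order (R = Rz(yaw) Ry(pitch) Rx(roll)).
In Python, from cell import readout, cams, ticket, manip gives the robot as it stands. The module is installed in compiled form; this text tells all that it offers.
- The arm moves only by the tool apply_moves, never from a script. Its argument "plan" is one flat list of numbers, 7 for each row, row after row: the turn, a rotation vector about the tool's x, y, z in rad, then the shift along the tool's x, y, z in m, then the opening in per cent of the stroke, from 0 (shut) to 100 (fully open). In form: [wx, wy, wz, x, y, z, fingers, wx, wy, wz, x, y, z, fingers, ...]. A call has 1 to 5 rows; each row shifts and turns the commanded pose from where the row before left it, along the tool's axes as they then stand; what a row does not reach is not made up. A row lasts 1/8 s, in which the tool goes at most 62.5 mm and 10.7 degrees, less where a joint would pass 70% of its speed; a pose out of reach is approached as far as the arm can. A call with a gripper value outside its range is refused whole. The fingers move at their own pace and stop on an object; "force" is the grip in N (left out, the last holds). Time passes only in rows, so rows that do not move let the fingers close. It gives the time, the measured TCP pose, the force and the opening at its end, in the units of the state.
- readout.read_state(): the state, without advancing time (a new reading comes with each control period).
- cams.camera(name): name is "scene" or "top" or "wrist"; returns a dict with "image" (384x512x3 uint8, red, green, blue), "fovy" (degrees; the focal length in pixels is half the picture's height over the tangent of half this angle, whatever the lens; pixels are square), "cx", "cy" (the principal point, pixels), "position" and "orientation" of the camera in the world; the wrist camera has in their place "T_tool_cam" (4x4, takes a point from camera to tool coordinates, whose origin is the TCP and whose axes are the tool frame's). Camera axes: x right, y down, z forward; pixel columns grow to the right and rows downward; lengths in mm; the calibration is good to about 2 mm. A picture is of the moment at which its call begins: read the wrist's pose just before it. There is no depth.
- ticket.sign_off(): hands the job in, once; it reports no verdict.
The state is a dict: "clock": time; "joints": joint angles; "qd": joint speeds; "effort": joint torques, N m; "eef_pos": TCP position; "eef_rot": TCP orientation; "wrist_force": force on the tool from outside, world axes, zero at the start; "moment": the same for the moment, N m; "finger_gap": finger opening in mm.
Only numpy, scipy, OpenCV 4.12 (cv2) and the standard library are available. Lean on these libraries where they do the work, as an engineer would, in place of code of your own. Each camera call takes 0.05 s, during which the arm holds its last target.

### The job

Check the three sprung touch gauges on the scanner bed: with the fingertips press the brass cap, then the white cap, then the blue cap, one at a time, each lightly - down by about half of its 15 mm travel for about half a second, without ramming it onto its stop - and let it spring back up. Do not touch the gauge with the black cap, do not lift or shift any gauge, and leave the specimen block, the brass cylinder and the screwdriver where they are; finish clear of everything.

Things in the scene. Friction and masses are not known exactly. Their poses are not given: they have to be found in the camera images.
- bed: The scanner bed, fixed: an aluminium plate 240 mm (its x) by 400 mm (its y) whose top is 24 mm above the table, on two dark steel ways 440 mm long (along its y). Origin: centre of the underside, at table height. In its middle stands a clear tray, 130 x 120 mm outside, 40 mm high above the plate, with two dark strips on its rims (top 68 mm above the table).
- brass_top (a point): Centre of the top face of the brass cap (brass-coloured metal): a flat round cap, 34 mm across and 8 mm thick, on top of a sprung touch gauge. To be touched. With the cap up it is 84 mm above the table; the point moves down with the cap.
- brass_cap (a joint): How far the brass cap is pressed down, in m: 0 up, 0.015 at its hard stop. Spring: 1.5 N to start moving, 9 N at the stop; it comes back up by itself.
- brass_gauge: The loose gauge under the brass cap, 60 mm tall to the cap's top, 0.9 kg: dark round foot 60 mm across and 10 mm high, grey round housing 40 mm across. It stands loose on the bed. Origin: centre of its underside, z up. The four gauges stand near the bed's corners in any order, at least 85 mm apart between centres.
- white_top (a point): Centre of the top face of the white cap: a flat round cap, 34 mm across and 8 mm thick, on top of a sprung touch gauge. To be touched. With the cap up it is 99 mm above the table; the point moves down with the cap.
- white_cap (a joint): How far the white cap is pressed down, in m: 0 up, 0.015 at its hard stop. Spring: 1.5 N to start moving, 9 N at the stop; it comes back up by itself.
- white_gauge: The loose gauge under the white cap, 75 mm tall to the cap's top, 0.9 kg: dark round foot 60 mm across and 10 mm high, grey round housing 40 mm across. It stands loose on the bed. Origin: centre of its underside, z up. The four gauges stand near the bed's corners in any order, at least 85 mm apart between centres.
- blue_top (a point): Centre of the top face of the blue cap: a flat round cap, 34 mm across and 8 mm thick, on top of a sprung touch gauge. To be touched. With the cap up it is 89 mm above the table; the point moves down with the cap.
- blue_cap (a joint): How far the blue cap is pressed down, in m: 0 up, 0.015 at its hard stop. Spring: 1.5 N to start moving, 9 N at the stop; it comes back up by itself.
- blue_gauge: The loose gauge under the blue cap, 65 mm tall to the cap's top, 0.9 kg: dark round foot 60 mm across and 10 mm high, grey round housing 40 mm across. It stands loose on the bed. Origin: centre of its underside, z up. The four gauges stand near the bed's corners in any order, at least 85 mm apart between centres.
- black_top (a point): Centre of the top face of the black cap: a flat round cap, 34 mm across and 8 mm thick, on top of a sprung touch gauge. The one gauge that is not to be touched. With the cap up it is 94 mm above the table; the point moves down with the cap.
- black_cap (a joint): How far the black cap is pressed down, in m: 0 up, 0.015 at its hard stop. Spring: 1.5 N to start moving, 9 N at the stop; it comes back up by itself.
- black_gauge: The loose gauge under the black cap, 70 mm tall to the cap's top, 0.9 kg: dark round foot 60 mm across and 10 mm high, grey round housing 40 mm across. It stands loose on the bed. Origin: centre of its underside, z up. The four gauges stand near the bed's corners in any order, at least 85 mm apart between centres.
- specimen_center (a point): Centre of the amber resin specimen block, 80 x 70 x 34 mm, loose in the clear tray. Bystander.
- transducer_center (a point): Centre of a loose upright brass cylinder with a white and steel top, 36 mm across and 110 mm tall, standing on the table to the robot's right of the bed. Bystander.
- driver: A loose screwdriver lying on the table to the robot's left of the bed, red handle 26 mm thick, 200 mm long along its x. Origin: mid-length, on its underside. Bystander.

How it is judged (in metres and radians):
On the way, in this order (a step that is already met when the one before it is completed fails the run):
1. the brass cap is pressed at least 3 mm, alone, for 0.2 s (value of joint brass_cap above 0.003 m and value of joint each of white_cap, blue_cap, black_cap below 0.0015 m), for 0.2 s.
2. the white cap is pressed at least 3 mm, alone, for 0.2 s (value of joint white_cap above 0.003 m and value of joint each of brass_cap, blue_cap, black_cap below 0.0015 m), for 0.2 s.
3. the blue cap is pressed at least 3 mm, alone, for 0.2 s (value of joint blue_cap above 0.003 m and value of joint each of brass_cap, white_cap, black_cap below 0.0015 m), for 0.2 s.
At the end, for the whole second after the job is handed in: All four caps are up (within 1.5 mm), all four gauges stand upright (within 0.1 rad), at rest and within 15 mm of where they stood; specimen block, brass cylinder and screwdriver are within 20 mm of where they were (value of joint each of brass_cap, white_cap, blue_cap, black_cap below 0.0015 m and distance of each of brass_gauge, white_gauge, blue_gauge, black_gauge from where it was at the start of the episode below 0.015 m and angle between each of brass_gauge, white_gauge, blue_gauge, black_gauge's own z axis and vertical below 0.1 rad and linear speed of each of brass_gauge, white_gauge, blue_gauge, black_gauge below 0.02 m/s and distance of each of specimen_center, transducer_center, driver from where it was at the start of the episode below 0.02 m); the robot touches nothing.
It fails at once if a gauge is pressed harder than 16 N (contact force between any of the fingers, the arm and brass_gauge above 16 N or contact force between any of the fingers, the arm and white_gauge above 16 N or contact force between any of the fingers, the arm and blue_gauge above 16 N).
It fails at once if the gauge with the black cap is touched (over 0.5 N) or its cap pressed (contact force between any of the fingers, the arm and black_gauge above 0.5 N or value of joint black_cap above 0.002 m).
It fails at once if a gauge is lifted, tipped or shifted by more than 15 mm (distance of any of brass_gauge, white_gauge, blue_gauge, black_gauge from where it was at the start of the episode above 0.015 m or angle between any of brass_gauge, white_gauge, blue_gauge, black_gauge's own z axis and vertical above 0.2 rad or z of any of brass_gauge, white_gauge, blue_gauge, black_gauge in the frame of bed above 0.03 m).
It fails at once if the specimen block, brass cylinder or screwdriver is moved by more than 20 mm (distance of any of specimen_center, transducer_center, driver from where it was at the start of the episode above 0.02 m).
It also fails if it takes over 48 s, if anything falls off the work surface, if the arm or the gripper's body presses on something with over 40 N, if the wrist force passes 120 N, or if a joint passes its speed limit or range.

## Working session

There is one attempt and no reset: what is moved stays moved. The work goes in short steps, Python scripts to look and compute and a tool call to move; the robot and the scene stay as the last step left them, time stands still between calls to the robot, and variables do not carry over. Pictures are saved under pics/ and viewed, and the job is handed in when it is done.

Besides the shell and the picture viewer there is one more tool, called as name(argument=value, ...) on one line, values as JSON. apply_moves: Moves the arm, as the interface text tells. Its arguments: {"type":"object","properties":{"plan":{"type":"array","items":{"type":"number"}},"force":{"type":"number"}},"required":["plan"]}

```bash
mkdir -p pics; python3 - <<'E'
from cell import readout,cams
import cv2
print(readout.read_state())
for n in ["scene","top","wrist"]:
    c=cams.camera(n); cv2.imwrite(f"pics/{n}0.png",c["image"][:,:,::-1])
    print(n,{k:v for k,v in c.items() if k!="image"})
E
```

```text
{'clock': 0.0, 'joints': array([-1.35757276e+00,  3.00484109e-01,  1.52158098e+00, -5.43749965e-06,
        1.32071380e+00, -6.65645053e-02]), 'qd': array([ 0.00061939, -0.00040565,  0.00147421,  0.00135085, -0.00035382,
       -0.00037885]), 'effort': array([ 1.63982645e-04, -5.31802154e+01, -3.52738059e+01,  7.08356453e-02,
        2.43719341e-02, -1.11391141e-04]), 'eef_pos': array([ 151.84148985, -528.34681398,  204.87924435]), 'eef_rot': array([-1.63292095,  1.56961009,  1.78846112]), 'wrist_force': array([-0.2662293 ,  0.64963529, -0.12812616]), 'moment': array([-0.04624636, -0.04840542, -0.01349078]), 'finger_gap': 93.93599512691297}
scene {'fovy': 53.97756944398549, 'cx': 263.74373066594285, 'cy': 196.64816383560148, 'position': array([ 913.47877826, -657.91547275,  744.48434077]), 'orientation': array([-2.28245708, -0.0234218 ,  0.54766183])}
top {'fovy': 48.88954778688894, 'cx': 256.7850870115852, 'cy': 188.64855451638115, 'position': array([ 339.52405054,    4.70111154, 1325.81792956]), 'orientation': array([-3.00308151e+00, -2.93916896e-03, -1.54223181e+00])}
wrist {'fovy': 63.001131772000335, 'cx': 255.62669697566284, 'cy': 191.74060350386378, 'T_tool_cam': array([[ 1.45297232e-03, -2.56935384e-01,  9.66427492e-01,
        -1.80191834e+02],
       [ 9.99998653e-01,  1.11177174e-03, -1.20786802e-03,
         2.09736113e-01],
       [-7.64102739e-04,  9.66427945e-01,  2.56936653e-01,
        -7.59740355e+01],
       [ 0.00000000e+00,  0.00000000e+00,  0.00000000e+00,
         1.00000000e+00]])}
```

```bash
python3 -c "
import cv2
i=cv2.imread('pics/top0.png');cv2.imwrite('pics/top0b.png',cv2.resize(i,(768,576),interpolation=cv2.INTER_CUBIC))"
```

```text
(no output)
```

View pics/top0b.png

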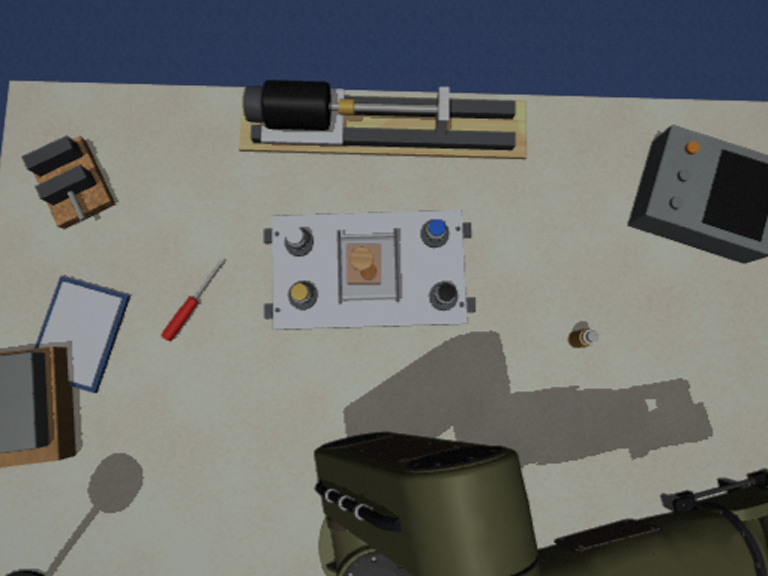

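View pics/scene0.png

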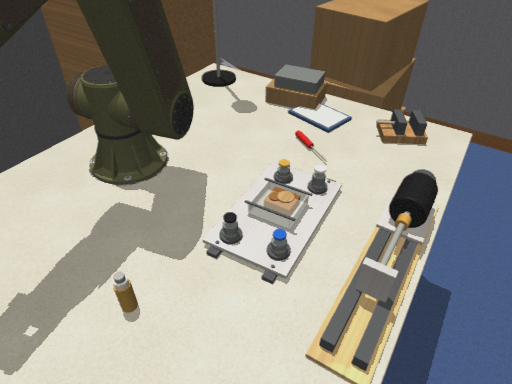

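The top view (enlarged 1.5x) shows brass at about (302,292), white (295,237), blue (435,228) and black (446,290). The cylinder is at (585,337) and the screwdriver runs from (165,335) to (225,260). I'll enlarge the bed in both views.

```bash
python3 -c "
import cv2
i=cv2.imread('pics/top0.png')[130:230,170:330];cv2.imwrite('pics/top0c.png',cv2.resize(i,None,fx=5,fy=5,interpolation=cv2.INTER_CUBIC))
i=cv2.imread('pics/scene0.png')[150:270,210:350];cv2.imwrite('pics/scene0c.png',cv2.resize(i,None,fx=5,fy=5,interpolation=cv2.INTER_CUBIC))"
```

```text
(no output)
```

View pics/top0c.png

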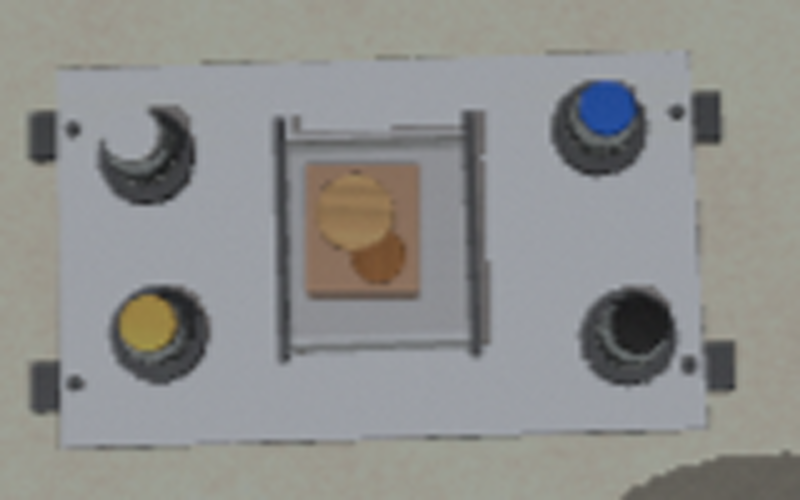

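View pics/scene0c.png

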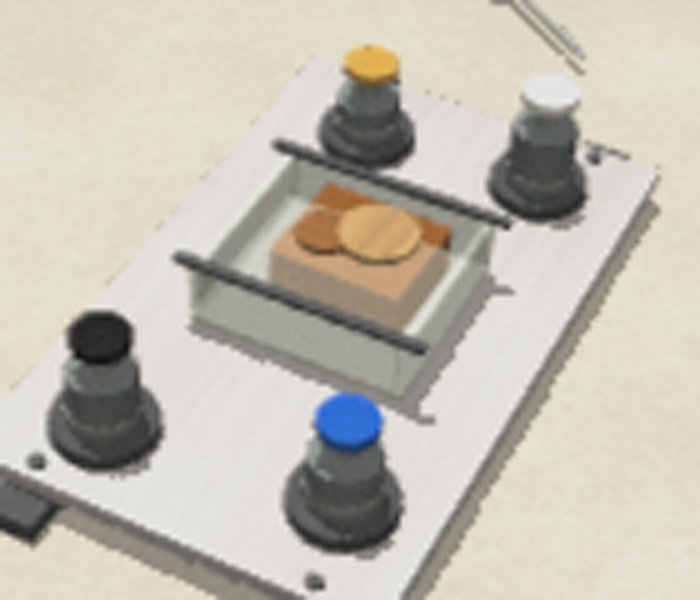

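```bash
cat > h.py <<'E'
import numpy as np
from scipy.spatial.transform import Rotation as R
from cell import readout,cams
def cam(n):
    c=cams.camera(n); f=192/np.tan(np.radians(c["fovy"]/2))
    if n=="wrist":
        s=readout.read_state(); T=np.eye(4);T[:3,:3]=R.from_euler('xyz',s["eef_rot"]).as_matrix();T[:3,3]=s["eef_pos"]
        T=T@c["T_tool_cam"]
        return c["image"],f,c["cx"],c["cy"],T[:3,3],T[:3,:3]
    return c["image"],f,c["cx"],c["cy"],c["position"],R.from_euler('xyz',c["orientation"]).as_matrix()
def hit(c,u,v,z):
    _,f,cx,cy,p,Q=c
    d=Q@np.array([(u-cx)/f,(v-cy)/f,1]); return p+d*(z-p[2])/d[2]
def proj(c,P):
    _,f,cx,cy,p,Q=c
    q=Q.T@(np.asarray(P)-p); return np.array([cx+f*q[0]/q[2],cy+f*q[1]/q[2]])
E
python3 - <<'E'
from h import *
np.set_printoptions(precision=1,suppress=True)
t=cam("top");s=cam("scene")
cap=dict(brass=(148,322,84,372,62),white=(131,136,99,551,93),blue=(607,108,89,348,416),black=(640,322,94,100,333))
foot=dict(brass=(160,334),white=(147,158),blue=(600,127),black=(628,336))
for k,(u,v,z,a,b) in cap.items():
    print(k,hit(t,170-.4+u/5,130-.4+v/5,z),"foot",hit(t,169.6+foot[k][0]/5,129.6+foot[k][1]/5,32),"scene",hit(s,209.6+a/5,149.6+b/5,z))
for n,u,v in [("cyl",585/1.5,337/1.5),("drv",182/1.5,318/1.5)]: print(n,hit(t,u,v,20))
for u,v in [(58,68),(690,53),(708,428),(60,446)]: print(hit(t,169.6+u/5,129.6+v/5,24))
E
```

```text
brass [491.7 176.   84. ] foot [490.9 175.5  32. ] scene [495.9 173.7  84. ]
white [600.6 189.3  99. ] foot [601.1 188.7  32. ] scene [607.1 184.8  99. ]
blue [628.1 -93.2  89. ] foot [629.1 -93.5  32. ] scene [631.  -94.1  89. ]
black [ 498.9 -114.4   94. ] foot [ 498.  -113.1   32. ] scene [ 501.1 -115.5   94. ]
cyl [ 421.3 -408.3   20. ]
drv [436.5 423.   20. ]
[659.  248.8  24. ]
[ 680.4 -150.2   24. ]
[ 443.2 -164.2   24. ]
[420.6 234.8  24. ]
```

```bash
cat > go.py <<'E'
import sys
from h import *
s=readout.read_state(); Q=R.from_euler('xyz',s["eef_rot"]).as_matrix(); p=s["eef_pos"]
np.set_printoptions(precision=4,suppress=True)
print("t",s["clock"],"p",p,"F",s["wrist_force"],"gap",s["finger_gap"]); 
if len(sys.argv)>1:
    g=np.array([float(a) for a in sys.argv[1:4]])
    print("tool shift mm",Q.T@(g-p),"rows",np.linalg.norm(g-p)/62.5)
else: print(Q)
E
python3 go.py; python3 go.py 493 175 170
```

```text
t 0.25 p [ 151.8431 -528.5033  205.1865] F [ 0.5984 -0.2767 -0.1369] gap 94.00648552690141
[[-0.0001  0.2761 -0.9611]
 [ 0.0005 -0.9611 -0.2761]
 [-1.     -0.0005 -0.    ]]
t 0.25 p [ 151.8431 -528.5033  205.1865] F [ 0.5984 -0.2767 -0.1369] gap 94.00648552690141
tool shift mm [  35.498  -581.9313 -522.1484] rows 12.522420510173804
```

apply_moves(plan=[0,0,0,0,-0.045,-0.04,0,0,0,0,0,-0.045,-0.04,0,0,0,0,0,-0.045,-0.04,0,0,0,0,0,-0.045,-0.04,0,0,0,0,0,-0.045,-0.04,0])

```text
clock: 0.88
eef_pos: [282.3, -255.4, 205.5]
eef_rot: [2.147, 1.57, -0.715]
wrist_force: [1.7, -1.3, -0.1]
finger_gap: 47.4
```

apply_moves(plan=[0,0,0,0,-0.045,-0.04,0,0,0,0,0,-0.045,-0.04,0,0,0,0,0,-0.045,-0.04,0,0,0,0,0,-0.045,-0.04,0,0,0,0,0,-0.045,-0.04,0])

```text
clock: 1.5
eef_pos: [412.6, 16.4, 205.7]
eef_rot: [2.726, 1.57, -0.136]
wrist_force: [0.3, -1.6, -0.0]
finger_gap: 0.7
```

```bash
python3 go.py; python3 go.py 493 175 170
```

```text
t 1.5 p [412.5858  16.43   205.7212] F [ 0.311  -1.6478 -0.0487] gap 0.6817988809734357
[[ 0.0008  0.2764 -0.961 ]
 [-0.0001 -0.961  -0.2764]
 [-1.      0.0003 -0.0008]]
t 1.5 p [412.5858  16.43   205.7212] F [ 0.311  -1.6478 -0.0487] gap 0.6817988809734357
tool shift mm [  35.7694 -130.1797 -121.0813] rows 2.9015587427613534
```

apply_moves(plan=[0,0,0,0,-0.043,-0.04,0,0,0,0,0,-0.043,-0.04,0,0,0,0,0,-0.044,-0.041,0,0,0,0,0.02,0,0,0,0,0,0,0,0,0,0])

```text
clock: 2.12
eef_pos: [491.7, 172.9, 184.1]
eef_rot: [-0.002, 1.568, -2.863]
wrist_force: [-0.4, 0.1, 0.4]
finger_gap: 0.6
```

```bash
python3 go.py 493 175 170; python3 - <<'E'
from h import *
import cv2
c=cam("wrist");cv2.imwrite("pics/w1.png",cv2.resize(c[0],(768,576))[:,:,::-1])
print(readout.read_state()["eef_pos"])
for P in [(493,175,84),(602,188,99)]: print(proj(c,P)*1.5)
s=cam("scene");cv2.imwrite("pics/s1.png",s[0][:,:,::-1])
E
```

```text
t 2.125 p [491.7068 172.8698 184.0678] F [-0.426   0.0855  0.4045] gap 0.6433592222248457
tool shift mm [14.062  -1.6886 -1.8767] rows 0.22858938169601356
[492.13889492 172.53244217 185.26769029]
[380.21177126 286.83685611]
[413.06477539  96.1988604 ]
```

View pics/w1.png

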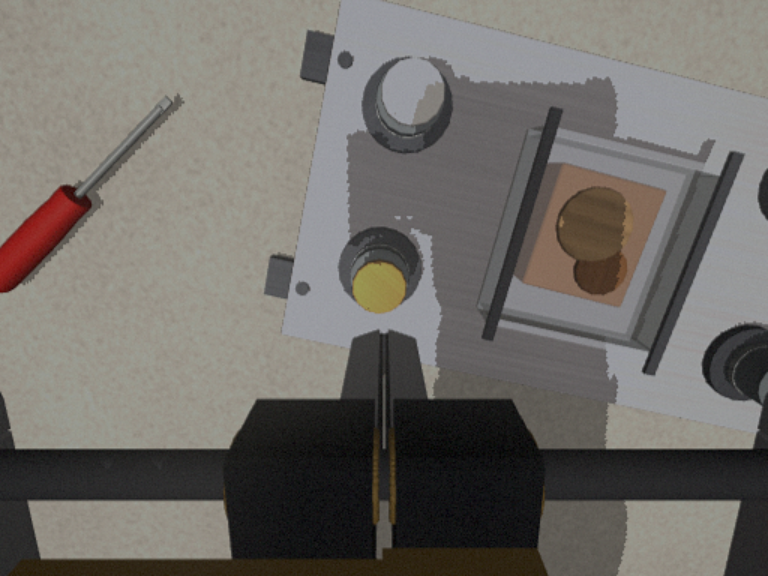

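View pics/s1.png

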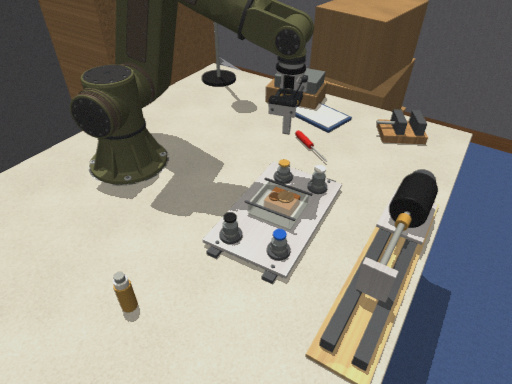

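The wrist picture shows the brass cap at (379,287), where my estimate predicted (380,287). The white cap is at (412,92), and the closed fingers point at brass.

apply_moves(plan=[0,0,0,0.04,-0.002,-0.002,0,0,0,0,0.04,0,0,0,0,0,0,0.01,0,0,0,0,0,0,0,0,0,0,0,0,0,0,0,0,0])

```text
clock: 2.85
eef_pos: [494.7, 175.3, 97.3]
eef_rot: [-3.138, 1.568, 0.283]
wrist_force: [1.4, 0.2, -0.1]
finger_gap: 0.1
```

```bash
python3 go.py 493 175 77; python3 - <<'E'
from h import *
import cv2
c=cam("wrist");cv2.imwrite("pics/w2.png",c[0][:,:,::-1])
s=cam("scene");cv2.imwrite("pics/s2.png",cv2.resize(s[0][80:200,220:350],None,fx=5,fy=5,interpolation=2)[:,:,::-1])
E
```

```text
t 2.85 p [494.6936 175.2926  97.279 ] F [ 1.4411  0.173  -0.0909] gap 0.08260155486437115
tool shift mm [20.2743 -0.1858  1.7636] rows 0.32562802091413406
```

View pics/s2.png

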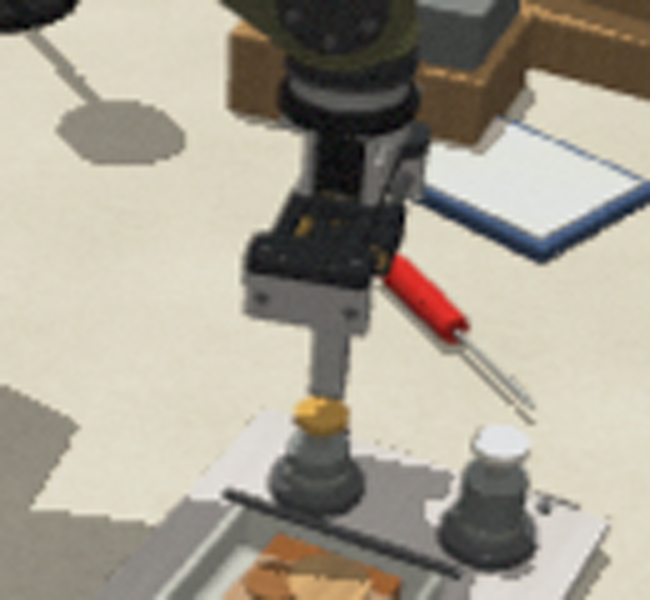

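View pics/w2.png

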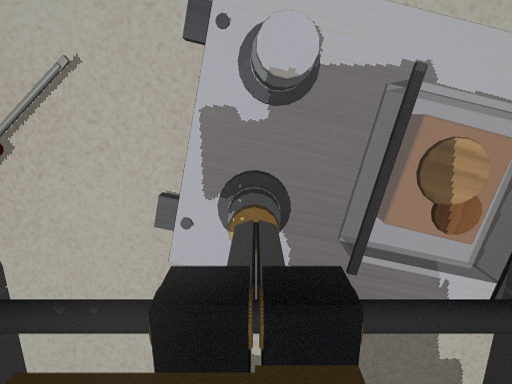

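apply_moves(plan=[0,0,0,0.004,-0.0015,0.003,0,0,0,0,0,0,0,0])

```text
clock: 3.2
eef_pos: [490.2, 175.8, 91.3]
eef_rot: [-0.021, 1.57, -2.883]
wrist_force: [0.3, 0.8, 0.6]
finger_gap: 0.2
```

```bash
python3 go.py 491.5 176 77; python3 - <<'E'
from h import *
import cv2
s=cam("scene");cv2.imwrite("pics/s3.png",cv2.resize(s[0][130:200,250:350],None,fx=8,fy=8,interpolation=2)[:,:,::-1])
print((proj(s,readout.read_state()["eef_pos"])-[250,130])*8,(proj(s,[491.5,176,84])-[250,130])*8,readout.read_state()["eef_pos"])
E
```

```text
t 3.2 p [490.1675 175.8301  91.3054] F [0.3169 0.7548 0.5586] gap 0.19419291096155736
tool shift mm [14.3048  0.205  -1.3331] rows 0.2298925801049514
[263.22135728 232.26828541] [264.90641402 249.254998  ] [490.36645258 175.86186446  91.4385192 ]
```

View pics/s3.png

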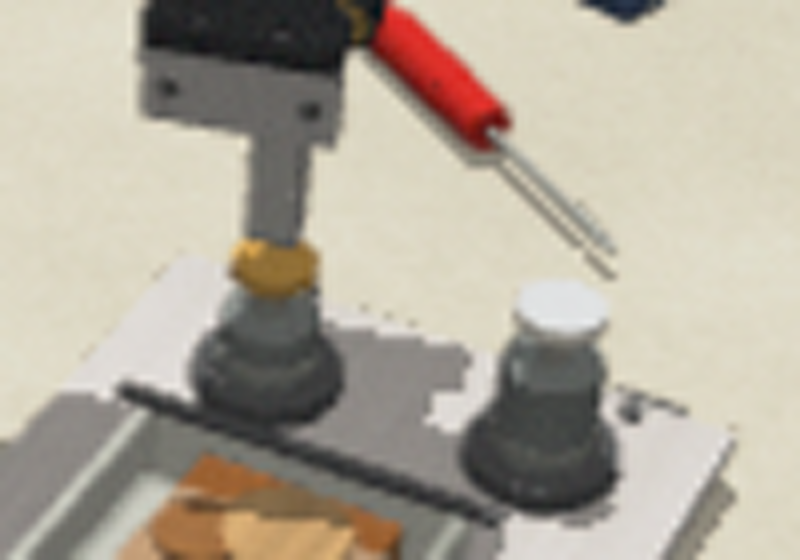

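The fingertip (275,238) now sits centred over the brass cap (275,262), with a gap of about 7 mm.

apply_moves(plan=[0,0,0,0.006,0,0,0,0,0,0,0.003,0,0,0,0,0,0,0.002,0,0,0,0,0,0,0,0,0,0])

```text
clock: 3.75
eef_pos: [490.5, 175.8, 80.4]
eef_rot: [-0.91, 1.571, 2.511]
wrist_force: [-0.3, -1.1, 3.8]
finger_gap: 0.8
```

```bash
python3 go.py 491.5 176 77;
```

```text
t 3.75 p [490.5416 175.8158  80.447 ] F [-0.3476 -1.1316  3.8457] gap 0.7788954061354295
tool shift mm [ 3.447   0.0878 -0.9721] rows 0.057319895146871434
```

apply_moves(plan=[0,0,0,0.003,0,0,0,0,0,0,0,0,0,0,0,0,0,0,0,0,0,0,0,0,0,0,0,0,0,0,0,0,0,0,0])

```text
clock: 4.38
eef_pos: [490.6, 175.9, 77.5]
eef_rot: [-2.94, 1.571, 0.481]
wrist_force: [-0.8, -0.0, 4.1]
finger_gap: 0.8
```

```bash
python3 go.py 491.5 176 77; python3 - <<'E'
from h import *
import cv2
s=cam("scene");cv2.imwrite("pics/s4.png",cv2.resize(s[0][130:200,250:350],None,fx=8,fy=8,interpolation=2)[:,:,::-1])
E
```

```text
t 4.375 p [490.5637 175.8515  77.5399] F [-0.8072 -0.0395  4.1389] gap 0.7941922698411226
tool shift mm [ 0.54    0.1159 -0.9408] rows 0.017455002711494163
```

View pics/s4.png

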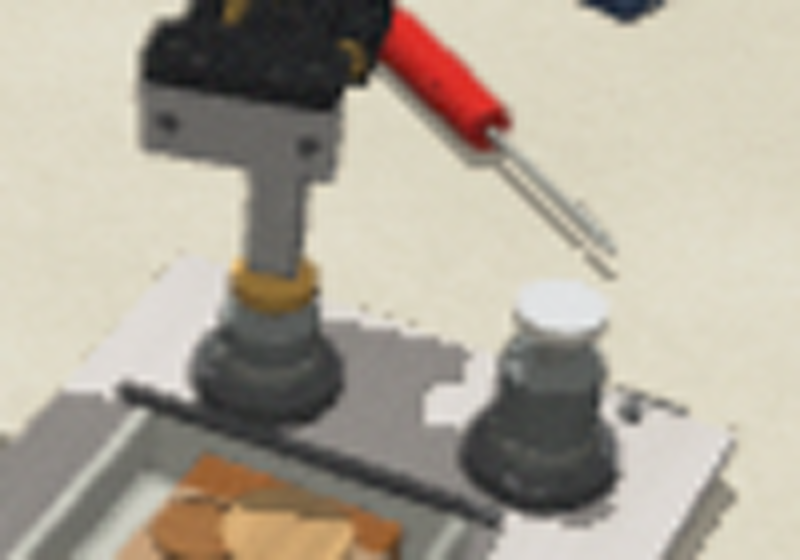

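The brass cap is visibly down about 6.5 mm at about 4 to 5 N. I'll release it and move on to white.

apply_moves(plan=[0,0,0,-0.006,0,0,0,0,0,0,-0.02,0,0,0,0,0,0,-0.05,0,0,0,0,0,0,0,0,0,0,0,0,0,0,0,0,0])

```text
clock: 5.05
eef_pos: [490.2, 175.7, 152.9]
eef_rot: [-0.025, 1.57, -2.887]
wrist_force: [-0.7, -0.7, -0.7]
finger_gap: 0.6
```

```bash
python3 go.py 602 189 150; python3 - <<'E'
from h import *
import cv2
c=cam("wrist");cv2.imwrite("pics/w3.png",cv2.resize(c[0],(768,576),interpolation=2)[:,:,::-1])
print(readout.read_state()["eef_pos"])
for P in [(491.5,176,84),(602,189,99)]: print(proj(c,P)*1.5)
E
```

```text
t 5.05 p [490.1527 175.7047 152.8872] F [-0.6651 -0.7089 -0.6667] gap 0.6009171258734494
tool shift mm [   2.7933   18.1043 -111.1726] rows 1.8027477370205238
[489.9861532  175.64735728 152.45839763]
[383.75269998 301.96324242]
[423.06980776  83.03527336]
```

View pics/w3.png

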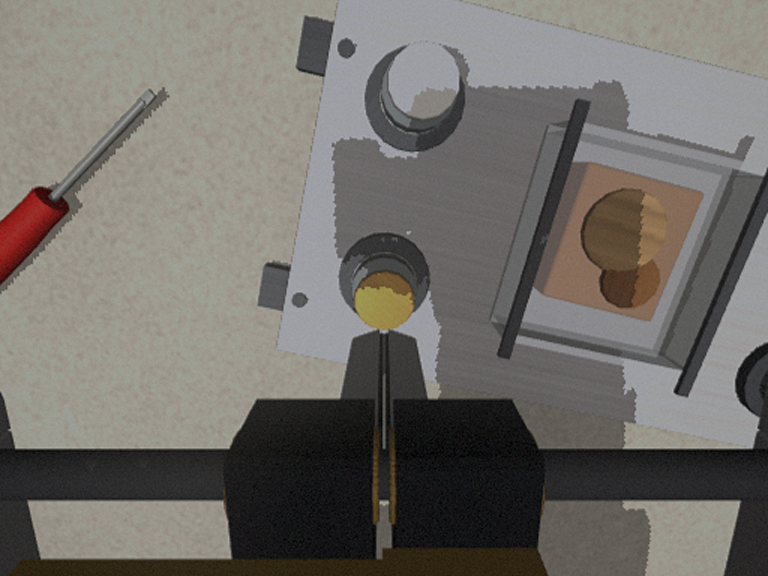

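Brass has sprung back up and reads (384,300) against a predicted (384,302). White is at (421,80) against (423,83), about 1 to 2 mm off.

```bash
python3 - <<'E'
from h import *
c=cam("wrist"); print(hit(c,421/1.5,80/1.5,99),hit(c,384/1.5,300/1.5,84))
E
python3 go.py 602 190 130
```

```text
[602.9199755  190.28303072  99.        ] [492.63143165 176.16682995  84.        ]
t 5.15 p [489.9789 175.6295 152.328 ] F [-0.2987  0.5316 -0.6746] gap 0.39438149683124823
tool shift mm [  22.0995   17.1256 -111.6785] rows 1.8420002295632267
```

apply_moves(plan=[0,0,0,0,0.009,-0.055,0,0,0,0,0,0.008,-0.056,0,0,0,0,0.03,0,0,0,0,0,0,0.01,0,0,0,0,0,0,0,0,0,0])

```text
clock: 5.78
eef_pos: [601.1, 190.0, 112.7]
eef_rot: [-0.043, 1.569, -2.904]
wrist_force: [0.1, -0.2, 0.6]
finger_gap: 0.7
```

```bash
python3 - <<'E'
from h import *
import cv2
s=cam("scene");cv2.imwrite("pics/s5.png",cv2.resize(s[0][130:200,250:350],None,fx=8,fy=8,interpolation=2)[:,:,::-1])
c=cam("wrist");cv2.imwrite("pics/w5.png",c[0][:,:,::-1])
E
python3 go.py 602 190 92
```

```text
t 5.875 p [601.8848 190.2388 114.4886] F [0.4221 0.1871 0.5139] gap 0.373930761671547
tool shift mm [22.4886  0.2609 -0.0224] rows 0.35984279139679376
```

View pics/s5.png

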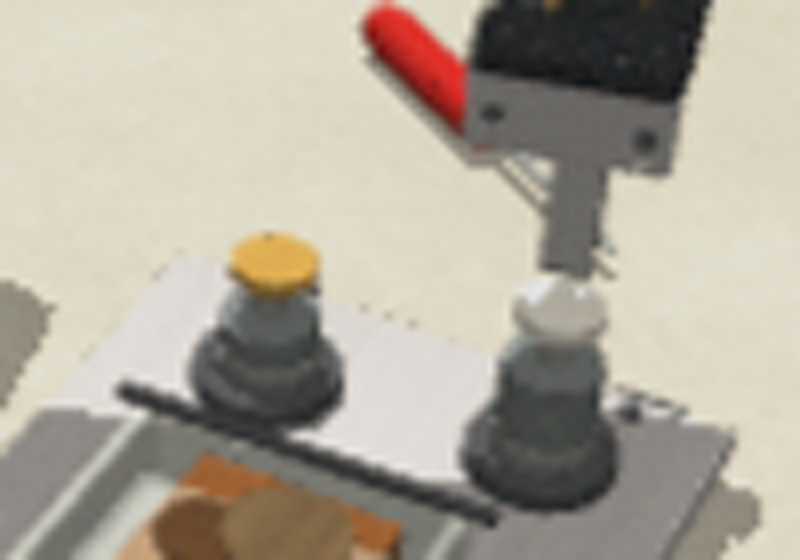

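View pics/w5.png

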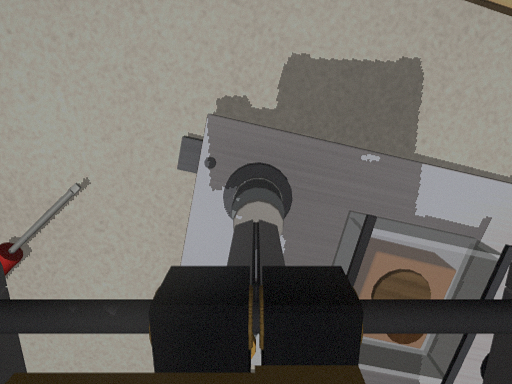

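apply_moves(plan=[0,0,0,0.008,0,0.002,0,0,0,0,0,0,0,0,0,0,0,0,0,0,0])

```text
clock: 6.25
eef_pos: [600.0, 189.6, 105.7]
eef_rot: [3.072, 1.571, 0.21]
wrist_force: [-0.2, -0.2, 0.2]
finger_gap: 0.6
```

```bash
python3 go.py 602 190 92;  python3 go.py 602 190 92
```

```text
t 6.25 p [599.9969 189.5835 105.6976] F [-0.1551 -0.1975  0.1652] gap 0.6007673876302326
tool shift mm [13.6982  0.1526 -2.0363] rows 0.2215936337573432
t 6.25 p [599.9969 189.5835 105.6976] F [-0.1551 -0.1975  0.1652] gap 0.6007673876302326
tool shift mm [13.6982  0.1526 -2.0363] rows 0.2215936337573432
```

apply_moves(plan=[0,0,0,0.005,0,0,0,0,0,0,0.003,0,0,0,0,0,0,0.002,0,0,0,0,0,0,0,0,0,0])

```text
clock: 6.75
eef_pos: [600.0, 189.6, 95.5]
eef_rot: [-3.012, 1.571, 0.409]
wrist_force: [-0.9, -0.1, 3.3]
finger_gap: -0.1
```

apply_moves(plan=[0,0,0,0.003,0,0,0,0,0,0,0,0,0,0,0,0,0,0,0,0,0,0,0,0,0,0,0,0,0,0,0,0,0,0,0])

```text
clock: 7.38
eef_pos: [600.0, 189.6, 92.5]
eef_rot: [-3.12, 1.571, 0.301]
wrist_force: [-0.1, -0.6, 4.6]
finger_gap: 0.3
```

```bash
python3 - <<'E'
from h import *
import cv2
s=cam("scene");cv2.imwrite("pics/s6.png",cv2.resize(s[0][130:200,250:350],None,fx=8,fy=8,interpolation=2)[:,:,::-1])
E
python3 go.py 602 190 92
```

```text
t 7.425 p [600.0369 189.5902  92.5288] F [-0.6191 -0.5825  5.2161] gap 0.28518323245547583
tool shift mm [ 0.5292  0.1482 -1.9998] rows 0.03318266146771467
```

View pics/s6.png

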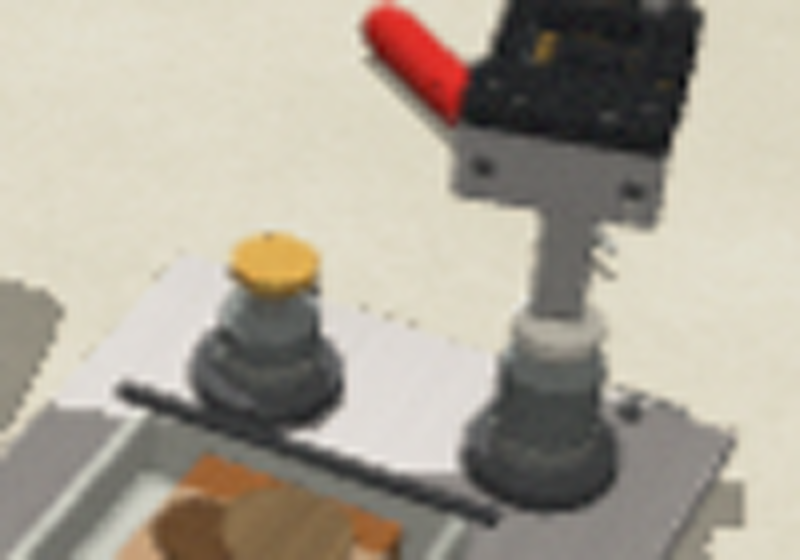

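White is pressed about 6.5 mm and brass is fully up. I'll release white.

apply_moves(plan=[0,0,0,-0.006,0,0,0,0,0,0,-0.02,0,0,0,0,0,0,-0.05,0,0,0,0,0,0,0,0,0,0,0,0,0,0,0,0,0])

```text
clock: 8.05
eef_pos: [599.6, 189.5, 167.7]
eef_rot: [-0.078, 1.57, -2.94]
wrist_force: [-0.5, 0.6, -0.0]
finger_gap: 0.4
```

```bash
python3 go.py 620 -90 150
```

```text
t 8.05 p [599.5618 189.4807 167.6807] F [-0.4976  0.6402 -0.0407] gap 0.44432079221241966
tool shift mm [ 17.7255 274.2609  57.5026] rows 4.4925474619517605
```

apply_moves(plan=[0,0,0,0,0.054,0.011,0,0,0,0,0,0.055,0.012,0,0,0,0,0,0.055,0.012,0,0,0,0,0,0.055,0.012,0,0,0,0,0,0.055,0.012,0])

```text
clock: 8.68
eef_pos: [618.2, -91.8, 166.8]
eef_rot: [-0.494, 1.568, 2.928]
wrist_force: [0.7, 0.4, -0.0]
finger_gap: 0.5
```

apply_moves(plan=[0,0,0,0.01,0,0,0,0,0,0,0,0,0,0])

```text
clock: 8.93
eef_pos: [618.1, -89.6, 156.3]
eef_rot: [-0.534, 1.567, 2.887]
wrist_force: [-0.1, 0.3, -0.5]
finger_gap: 0.5
```

```bash
python3 - <<'E'
from h import *
import cv2
s=readout.read_state()["eef_pos"];print(s)
c=cam("wrist");cv2.imwrite("pics/w7.png",cv2.resize(c[0],(768,576),interpolation=2)[:,:,::-1])
for P in [(629,-93.5,89)]: print(proj(c,P)*1.5)
s=cam("scene");cv2.imwrite("pics/s7.png",s[0][:,:,::-1])
E
```

```text
[618.05921837 -89.55201666 156.34739496]
[397.06318152 289.23254701]
```

View pics/w7.png

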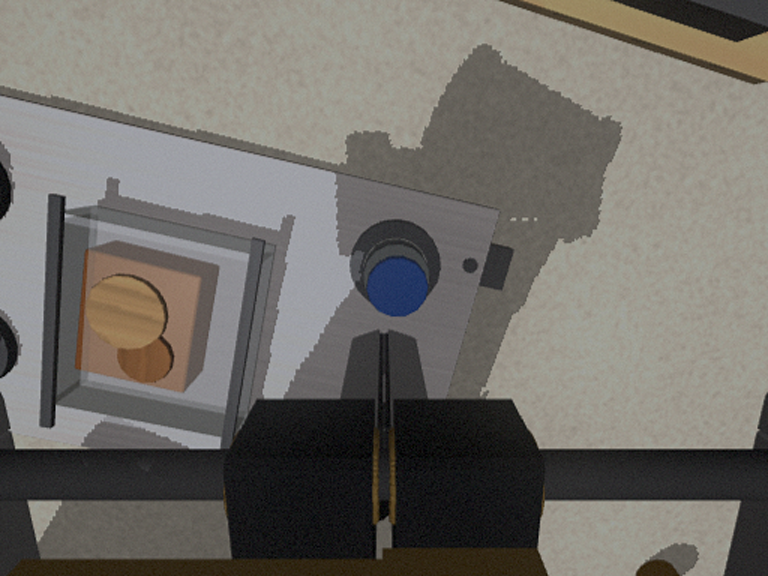

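View pics/s7.png

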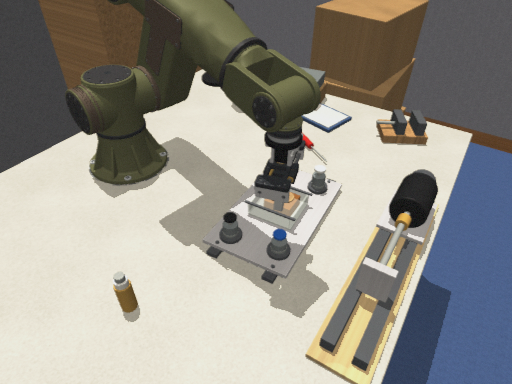

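The wrist view shows the blue cap at (398,286) against a predicted (397,289), so the target stands at about (629,-94).

```bash
python3 go.py 629 -94 108
```

```text
t 9.025 p [618.7429 -88.7783 157.8618] F [-0.4112 -0.2154 -0.6226] gap 0.34266197032873086
tool shift mm [49.8471  7.898  -8.4595] rows 0.8187679911716077
```

apply_moves(plan=[0,0,0,0,0.0075,-0.009,0,0,0,0,0.04,0,0,0,0,0,0,0.01,0,0,0,0,0,0,0,0,0,0,0,0,0,0,0,0,0])

```text
clock: 9.65
eef_pos: [630.3, -94.6, 110.0]
eef_rot: [2.67, 1.569, -0.191]
wrist_force: [-0.8, 0.4, 0.7]
finger_gap: 0.8
```

```bash
python3 - <<'E'
from h import *
import cv2
s=cam("scene");cv2.imwrite("pics/s8.png",cv2.resize(s[0][195:265,210:310],None,fx=8,fy=8,interpolation=2)[:,:,::-1])
c=cam("wrist");cv2.imwrite("pics/w8.png",c[0][:,:,::-1])
E
python3 go.py 629 -94 82
```

```text
t 9.75 p [630.1256 -94.7651 109.7537] F [-0.7605 -1.0972  0.2161] gap 0.2528651882184752
tool shift mm [27.7514 -1.0686  0.9143] rows 0.44459251488724894
```

View pics/s8.png

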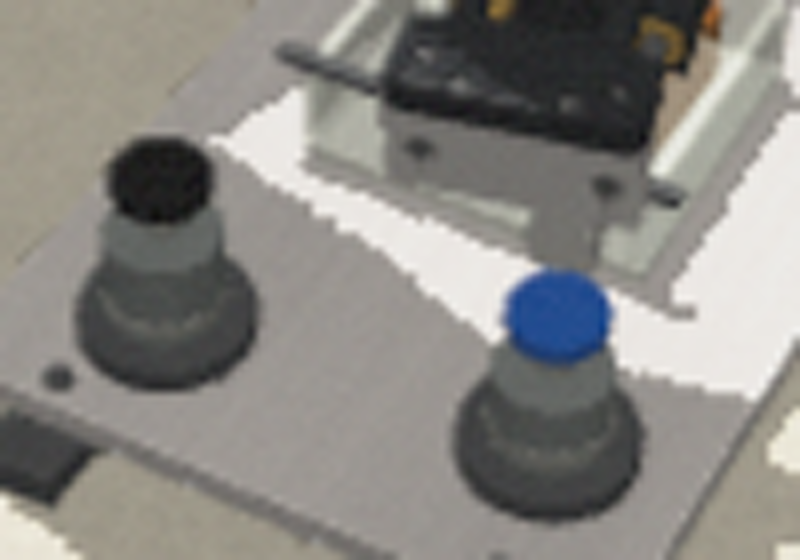

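View pics/w8.png

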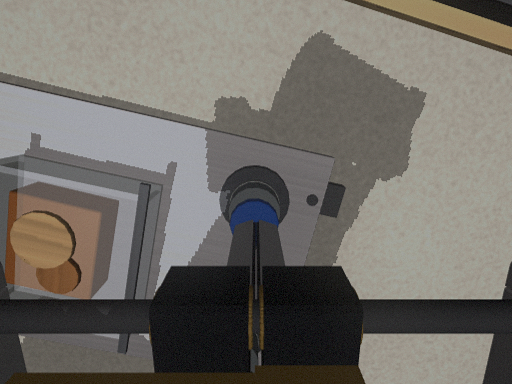

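apply_moves(plan=[0,0,0,0.012,-0.0005,0.001,0,0,0,0,0,0,0,0,0,0,0,0,0,0,0])

```text
clock: 10.12
eef_pos: [628.6, -94.6, 96.4]
eef_rot: [-0.477, 1.571, 2.945]
wrist_force: [-0.6, 0.4, 0.7]
finger_gap: 0.5
```

```bash
python3 - <<'E'
from h import *
import cv2
s=cam("scene");cv2.imwrite("pics/s9.png",cv2.resize(s[0][195:265,210:310],None,fx=8,fy=8,interpolation=2)[:,:,::-1])
E
python3 go.py 629 -94 82
```

```text
t 10.175 p [628.6409 -94.6201  96.5594] F [0.4763 0.361  0.3837] gap 0.43820738479482996
tool shift mm [14.5594 -0.4975 -0.514 ] rows 0.23323164187965906
```

View pics/s9.png

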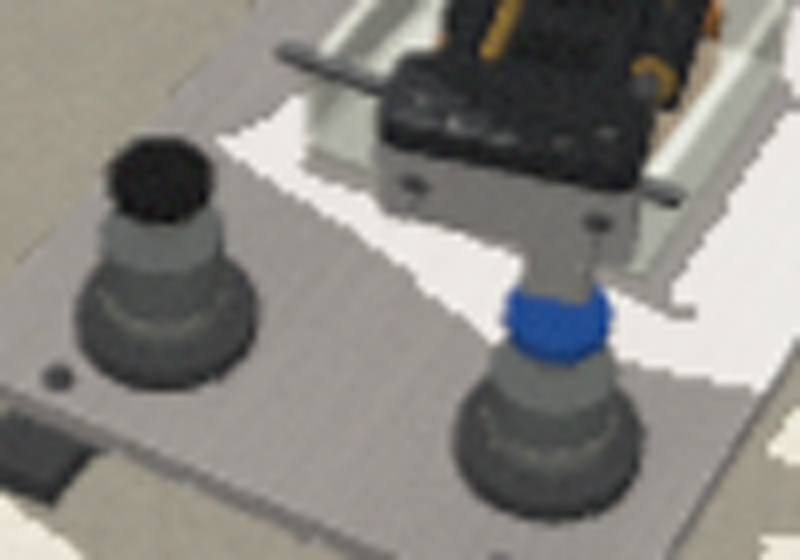

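The tip (557,300) is centred over the blue cap (558,315).

apply_moves(plan=[0,0,0,0.006,0,0,0,0,0,0,0.003,0,0,0,0,0,0,0.002,0,0,0,0,0,0,0,0,0,0])

```text
clock: 10.68
eef_pos: [628.6, -94.6, 85.5]
eef_rot: [1.861, 1.571, -1.0]
wrist_force: [-0.9, 0.4, 2.7]
finger_gap: 0.6
```

apply_moves(plan=[0,0,0,0.003,0,0,0,0,0,0,0,0,0,0,0,0,0,0,0,0,0,0,0,0,0,0,0,0,0,0,0,0,0,0,0])

```text
clock: 11.3
eef_pos: [628.6, -94.6, 82.5]
eef_rot: [2.692, 1.571, -0.17]
wrist_force: [-0.9, -0.1, 4.3]
finger_gap: 0.1
```

```bash
python3 - <<'E'
from h import *
import cv2
s=cam("scene");cv2.imwrite("pics/s10.png",cv2.resize(s[0][195:265,210:310],None,fx=8,fy=8,interpolation=2)[:,:,::-1])
E
python3 go.py 629 -94 82
```

```text
t 11.35 p [628.6317 -94.5996  82.515 ] F [-1.0403 -0.4359  4.1313] gap 0.2768191610183587
tool shift mm [ 0.515  -0.4746 -0.5195] rows 0.013951667860762575
```

View pics/s10.png

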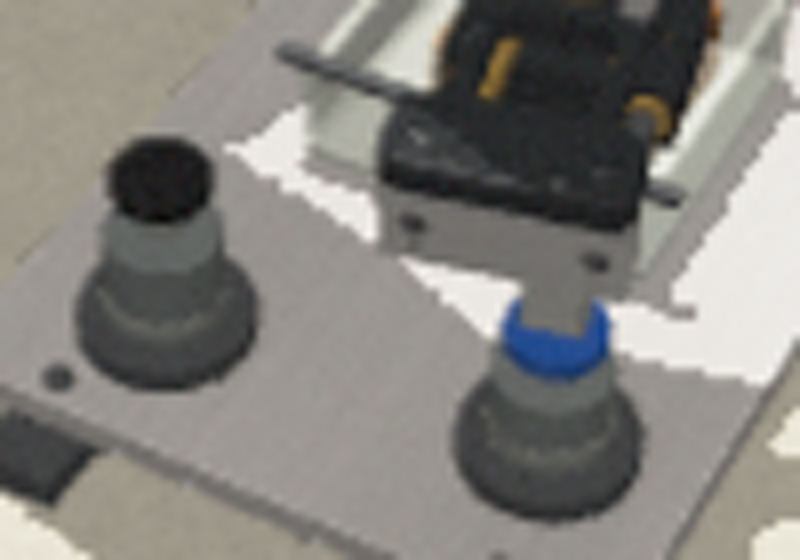

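Blue is pressed about 6.5 mm at 4 N and the gauge hasn't moved. I'll back off well clear.

apply_moves(plan=[0,0,0,-0.006,0,0,0,0,0,0,-0.02,0,0,0,0,0,0,-0.05,0,0,0,0,0,0,-0.06,0,0,0,0,0,0,0,0,0,0])

```text
clock: 11.98
eef_pos: [630.0, -94.8, 224.9]
eef_rot: [2.658, 1.562, -0.204]
wrist_force: [-0.0, 1.2, -0.0]
finger_gap: 0.6
```

apply_moves(plan=[0,0,0,0,0,0.05,0,0,0,0,0,0,0.05,0,0,0,0,0,0,0.05,0,0,0,0,0,0,0,0,0,0,0,0,0,0,0])

```text
clock: 12.6
eef_pos: [484.8, -136.0, 218.8]
eef_rot: [2.758, 1.57, -0.104]
wrist_force: [-0.2, 0.0, 1.3]
finger_gap: 0.1
```

```bash
python3 - <<'E'
from h import *
import cv2
s=cam("scene");cv2.imwrite("pics/s11.png",s[0][:,:,::-1])
t=cam("top");cv2.imwrite("pics/t11.png",cv2.resize(t[0],(768,576),interpolation=2)[:,:,::-1])
a=cv2.imread("pics/scene0.png").astype(int);d=abs(a-s[0][:,:,::-1]).max(2);cv2.imwrite("pics/d11.png",np.hstack([a[140:340,100:360],s[0][140:340,100:360,::-1],])[:, :])
E
python3 go.py
```

```text
t 12.7 p [ 485.0835 -135.7653  218.3055] F [0.196  0.551  0.5674] gap 0.4608756986136938
[[-0.0002  0.2767 -0.961 ]
 [ 0.0002 -0.961  -0.2767]
 [-1.     -0.0002  0.0001]][ WARN:0@1.875] global loadsave.cpp:1063 imwrite_ Unsupported depth image for selected encoder is fallbacked to CV_8U.
```

View pics/d11.png

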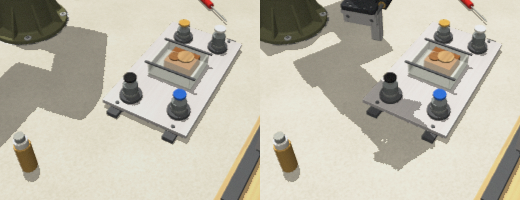

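View pics/s11.png

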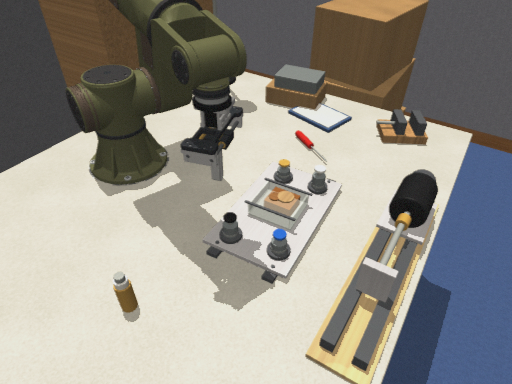

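View pics/t11.png

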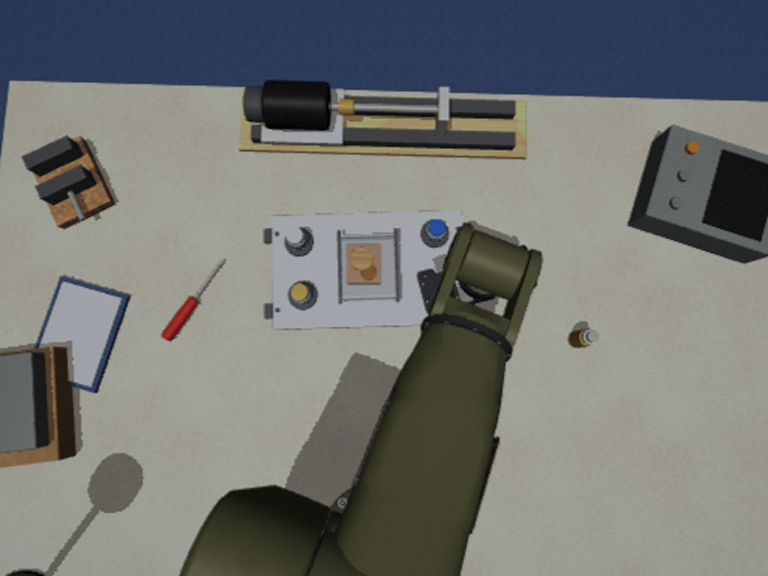

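All four caps are up in the final pictures. The gauges, block, cylinder and screwdriver sit at the same pixels as at the start, and the tool is about 120 mm above everything.

```bash
python3 -c "
from cell import ticket
print(ticket.sign_off())"
```

```text
the job is handed in; nothing more can be done
None
```

I pressed the brass, white and blue caps in that order with the shut fingertips. Each went down about 6.5 mm of its 15 mm travel and was held there for about half a second at 4–5 N. The job was handed in at about 12.7 s of the 48 s allowed; the hand-in gives no verdict.

- **Presses:** Scene pictures taken during each press showed the cap down and the gauge standing in place. The measured force and fingertip height agreed with the spring within the noise, which is about 1 N.
- **End state:** The last scene picture showed all four caps up. The gauges, specimen block, brass cylinder and screwdriver looked unmoved from the start. The arm hides the black gauge in the last top view, so for that one I relied on the scene view. The fingers ended at z ≈ 218 mm with the wrist force near zero.
- **Disagreement:** The scene camera's positions differed from the top and wrist cameras' by 2–8 mm, the most at the white cap. I therefore centred each press by eye in close-up pictures before going down.

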